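# Draw the called-for gelato spade out of its covered box

### The arm

A 6-joint arm with a two-finger parallel gripper is mounted at the origin on a cart in front of the work surface, level with it; the furniture and walls round the work are solid. World frame = base frame: x ahead of the robot, y to its left, z up, the work surface at z = 0. Lengths are in m, angles in rad, forces in N, time in s.
With the tool pointing down it reaches from about 0.375 to 0.9 m from the base axis. Payload 3.1 kg.
Tool frame: the origin (TCP) lies on the front face of the gripper's body, between the roots of the fingers; the fingertips stand 70 mm ahead of it and the grasp point (between the pads) lies 51 mm ahead of it; z points along the fingers, y is the line along which they close (so a half turn about z gives the same grasp; the last joint's range is limited). The gripper opens to 87 mm and grips with 3 to 60 N. Pads are 19 mm wide; open, the fingers measure 117 mm over their backs; the gripper's body (75 mm by 190 mm) begins 51 mm behind the grasp point.
Start: joints at [1.117, 0.527, 1.433, -0, 1.181, -0.178], TCP at [0.17, 0.601, 0.292] pointing down, gripper open.
Joint ranges: [-3.08, 3.08], [-0.75, 2.2], [0.22, 2.44], [-1.43, 4.57], [0, 2.65], [-2.85, 2.85]. Speed limits (rad/s): [2.79, 2.79, 3.14, 3.14, 3.14, 3.14].

### API

Orientations are given as a unit quaternion [x, y, z, w].
In Python, from rig import robot, cams, ticket gives the robot as it stands. The module is installed in compiled form; this text tells all that it offers.
- The arm moves only by the shell command python3 -m crank 'ROWS' [FORCE]. ROWS is JSON, a list of rows, each a list of 7 numbers: the shift along the tool's x, y, z in cm, then the turn, a rotation vector about the tool's x, y, z in rad, then the closure, from 0 (fully open) to 1 (shut). A call has 1 to 5 rows; each row shifts and turns the commanded pose from where the row before left it, along the tool's axes as they then stand; what a row does not reach is not made up. A row lasts 1/8 s, in which the tool goes at most 62.5 mm and 10.7 degrees, less where a joint would pass 70% of its speed; a pose out of reach is approached as far as the arm can. A call is refused whole if a number of a shift passes 6.25 or a number of a turn 0.188, either way. A call with a gripper value outside its range is refused whole. The fingers move at their own pace and stop on an object; FORCE is the grip in N (left out, the last holds). Time passes only in rows, so rows that do not move let the fingers close. It gives the time, the measured TCP pose, the force, the opening and the grip force at its end, in the units of the state.
- robot.get_obs(): the state, without advancing time (a new reading comes with each control period).
- cams.camera(name): name is "scene" or "top" or "wrist"; returns the picture (480x640x3 uint8, red, green, blue); there is no depth.
- cams.camera_info(name): a dict with "intrinsics" (3x3 intrinsics, pixels), "pose" (4x4, takes a point from camera to world coordinates). Camera axes: x right, y down, z forward; pixel columns grow to the right and rows downward; lengths in m; the calibration is good to about 2 mm. The wrist camera is an equidistant fisheye: a pixel r from the principal point sees the ray r / f radians off the axis. A picture is of the moment at which its call begins: read the wrist's pose just before it. camera_info takes no time and is no camera call; for the wrist camera it gives the pose at the moment of the call.
- ticket.hand_in(): hands the job in; it is judged then, once.
The state is a dict: "time": time; "q": joint angles; "joint_velocities": joint speeds; "joint_torque": joint torques, N m; "position": TCP position; "tool_rot": TCP orientation; "ft_force": force on the tool from outside, world axes, zero at the start; "moment": the same for the moment, N m; "grip_width": finger opening in m; "grip_force": force on a finger pad.
Only numpy, scipy, OpenCV 4.12 (cv2) and the standard library are available. Lean on these libraries where they do the work, as an engineer would, in place of code of your own. Each camera call takes 0.05 s, during which the arm holds its last target. There are 200 camera calls.

### The job

A steel box holds two identical gelato spades, one in each bay, under covers that leave only an opening shorter than a spade. Take the spade from the bay on the side where the cheese-shaped serving dish stands beside the box: tilt it and draw it out through the opening, handle end first, then finish while still holding it, steady and with every part of it at least 5 cm above the top of the box. Leave the other spade, the dish and all other things where they are.

Things in the scene. Friction and masses are not known exactly. Their poses are not given: they have to be found in the camera images.
- spade_box: fixed steel box, x -150 to 165, y -112 to 112, 45 mm high. Origin: on its underside; x points away from the robot (within 0.25 rad), y left. Two bays side by side, centred at y +56 (left) and -56 (right), each 104 mm wide, inside from x -145 to +160, floor 5 mm above the counter. Both ends are covered by 4 mm plates (underside 41, top 45 mm up); the opening between is 160 long, 104 wide per bay
- hood_edge (a point): edge of the long cover (hood) at the robot's end of the box, at x -30 mm of the box, y 0, on the cover's top, axes as the box; the hood covers box x -150 to -30. There is room to slide a spade further under it
- lip_edge (a point): edge of the short cover (lip) at the far end of the box, at x +130 mm of the box, y 0, on its top, axes as the box; the lip covers box x 130 to 165. A spade must slide under the hood until its handle end is free of this lip, then rise handle first
- spade_left: gelato spade in the left bay, black handle, flat metal blade, 237 mm long, 110 g. Origin: underside, mid-length. Own x points to the blade tip, z up. Handle x -118 to 0, 24 wide, 21 high; blade x 0 to 118, up to 60 wide, under 11 high. At first it lies flat on the bay's floor, handle away from the robot, askew by up to 0.12 rad, its origin at box x 14 to 36
- spade_left_tip (a point): middle of the blade's end of the left spade, 118 mm from its origin, 3 mm above its underside; at the start 50 to 75 mm under the hood
- spade_left_heel (a point): end of the handle of the left spade, 118 mm from its origin, 10 mm above its underside; at the start up to 25 mm under the lip
- spade_right: gelato spade in the right bay, black handle, flat metal blade, 237 mm long, 110 g. Origin: underside, mid-length. Own x points to the blade tip, z up. Handle x -118 to 0, 24 wide, 21 high; blade x 0 to 118, up to 60 wide, under 11 high. At first it lies flat on the bay's floor, handle away from the robot, askew by up to 0.12 rad, its origin at box x 14 to 36
- spade_right_tip (a point): middle of the blade's end of the right spade, 118 mm from its origin, 3 mm above its underside; at the start 50 to 75 mm under the hood
- spade_right_heel (a point): end of the handle of the right spade, 118 mm from its origin, 10 mm above its underside; at the start up to 25 mm under the lip
- dish: cheese-shaped yellow glazed serving dish, 71 x 94 x 47 mm, origin centre of underside; stands on the counter close beside the box, on its left or its right: its y in the box's frame is near +175 or -175 and tells which spade is wanted (left dish: left bay)
- mill: small shaker with grey cap and clear body, 44 mm across, 90 high, origin centre of underside; stands beside the box on the other side
- sauce_milk: cream-coloured squeeze bottle, 52 mm across, 178 high, left of the box; bystander, origin centre of underside
- tape_roll: small tape roll lying flat, 52 mm across, 18 high, left of the box; bystander, origin centre of underside
- mist_bottle: clear mist bottle with white head, 58 x 82 x 243 mm, right of the box; bystander, origin centre of underside
Not all that is in view belongs to the job. What is shaped like the dish but green or turquoise is not meant.

How it is judged:
By the outcome, as a careful person would: the job done as asked, in the order asked, and still so for the second after the job is handed in, while the arm keeps its last pose, push and grip.
It also fails if it takes over 40 s, if anything falls off the work surface, if the arm or the gripper's body presses on something with over 40 N, if the wrist force passes 120 N, or if a joint passes its speed limit or range.

## Working session

There is one attempt and no reset: what is moved stays moved. The work goes in short steps, Python scripts to look and compute and a shell command to move; the robot and the scene stay as the last step left them, time stands still between calls to the robot, and variables do not carry over. Pictures are saved under pics/ and viewed, at most 10 in all, crops included, and the job is handed in when it is done.

```bash
mkdir -p pics; cat > h.py <<'E'
import numpy as np, cv2
from rig import robot, cams, ticket
from scipy.spatial.transform import Rotation as R
def ray(info,u,v,fish=False):
    K=np.array(info["intrinsics"]);P=np.array(info["pose"])
    x=(u-K[0,2])/K[0,0];y=(v-K[1,2])/K[1,1]
    if fish:
        r=np.hypot(x,y);d=np.array([x/r*np.sin(r),y/r*np.sin(r),np.cos(r)]) if r>0 else np.array([0,0,1.])
    else: d=np.array([x,y,1.])
    return P[:3,3],P[:3,:3]@d
def onz(info,u,v,z,fish=False):
    o,d=ray(info,u,v,fish);return o+d*(z-o[2])/d[2]
def snap(name,f):
    i=cams.camera_info(name);im=cams.camera(name);cv2.imwrite('pics/'+f,im[:,:,::-1]);return i,im
E
python3 - <<'E'
from h import *
for n in("top","scene"):
    i,im=snap(n,n+'0.png');print(n,np.round(i["intrinsics"],1).tolist(),np.round(i["pose"],3).tolist())
print(robot.get_obs())
E
```

```text
top [[515.0, 0.0, 320.2], [0.0, 515.0, 228.6], [0.0, 0.0, 1.0]] [[0.006, -0.997, 0.08, 0.435], [-1.0, -0.006, 0.004, -0.023], [-0.003, -0.08, -0.997, 1.169], [0.0, 0.0, 0.0, 1.0]]
scene [[593.6, 0.0, 327.9], [0.0, 593.6, 243.0], [0.0, 0.0, 1.0]] [[0.588, -0.562, 0.582, -0.233], [-0.809, -0.402, 0.429, -0.552], [-0.008, -0.723, -0.691, 0.96], [0.0, 0.0, 0.0, 1.0]]
{'time': 0.1, 'q': array([ 1.11649291e+00,  5.28391538e-01,  1.43378814e+00, -2.00197156e-06,
        1.18144528e+00, -1.78513252e-01]), 'joint_velocities': array([-0.00185012, -0.00117934, -0.00306385,  0.00016621, -0.00094223,
        0.00133324]), 'joint_torque': array([-4.84906741e-04, -4.40986490e+01, -1.77150983e+01,  6.34619105e-02,
        5.34413068e-02, -3.53648375e-05]), 'position': array([0.16993025, 0.60089184, 0.29135367]), 'tool_rot': array([ 1.37458036e-01,  9.90507070e-01, -9.65996905e-04, -3.15301110e-04]), 'ft_force': array([ 0.41488804, -0.37929255,  0.28714112]), 'moment': array([-0.01972125, -0.0471939 ,  0.04756531]), 'grip_force': 0.0, 'grip_width': 0.08698064216551978}
```

View pics/top0.png

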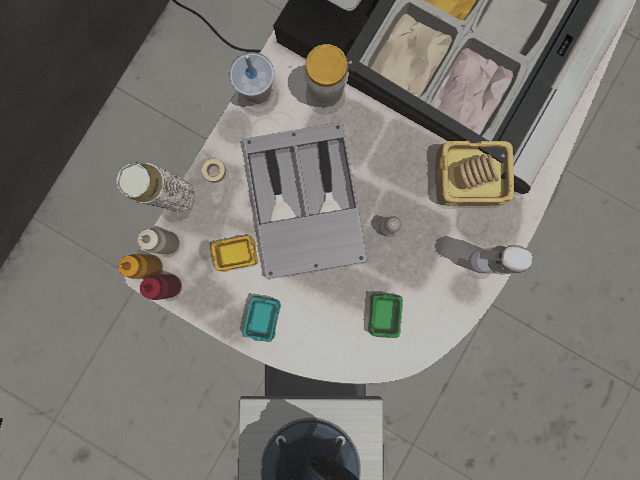

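View pics/scene0.png

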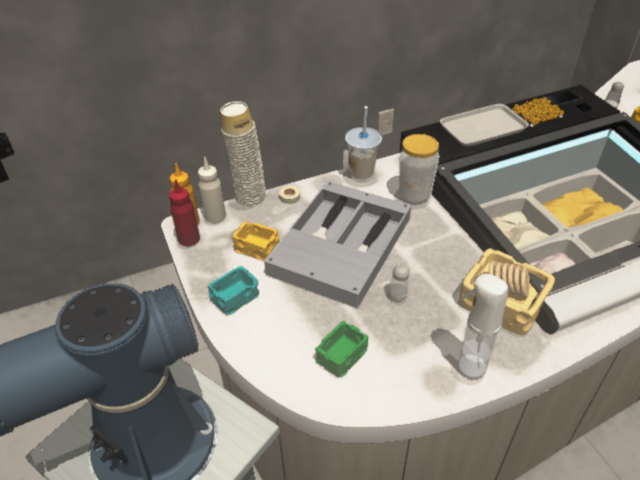

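Top view: the yellow dish is at (234,253), left of the box. Its look-alikes are teal (262,318), green (386,315) and the yellow waffle basket (477,173). The mill is at (390,226), on the right. So I want the left spade, with its handle at about (273,170) and blade at (283,208), rather than the right one at (325,170).

```bash
python3 - <<'E'
from h import *
i=cams.camera_info("top");im=cv2.imread('pics/top0.png')
cr=cv2.resize(im[115:285,200:400],None,fx=4,fy=4,interpolation=cv2.INTER_CUBIC)[:600,:800]
cv2.imwrite('pics/crop0.png',cr)
# box outline: corners by hand on top plane
c=[(244,139),(343,124),(367,261),(263,278)]
W=np.array([onz(i,u,v,.045)[:2] for u,v in c]);print('corners',W.round(3).tolist())
ax=(W[0]+W[1]-W[2]-W[3]);yaw=np.arctan2(ax[1],ax[0]);print('yaw',yaw,'ctr',W.mean(0), 'len',np.linalg.norm(ax)/2)
dark=(im.max(2)<50).astype(np.uint8)
for n,(a,b) in dict(L=(258,296),R=(305,340)).items():
    m=np.zeros_like(dark);m[140:205,a:b]=dark[140:205,a:b]
    k,l,s,_=cv2.connectedComponentsWithStats(m);j=1+np.argmax(s[1:,4]);print(n,s[j])
    ys,xs=np.nonzero(l==j);P=np.array([onz(i,u,v,.024)[:2] for u,v in zip(xs,ys)])
    mu=P.mean(0);_,_,vt=np.linalg.svd(P-mu);d=vt[0]*np.sign(vt[0][0]);t=(P-mu)@d
    print(mu.round(3),'ang',np.arctan2(d[1],d[0]),'ends',(mu+d*t.min()).round(3),(mu+d*t.max()).round(3))
E
```

```text
corners [[0.724, 0.152], [0.759, -0.068], [0.456, -0.121], [0.417, 0.105]]
yaw 0.16179306801776117 ctr [0.58918702 0.01685509] len 0.30956306985888343
L [267 155   9  31  70]
[0.664 0.094] ang 0.08049119102467121 ends [0.625 0.091] [0.693 0.096]
R [318 141  13  51 314]
[ 0.673 -0.027] ang 0.10717319748940254 ends [ 0.612 -0.034] [ 0.726 -0.022]
```

View pics/crop0.png

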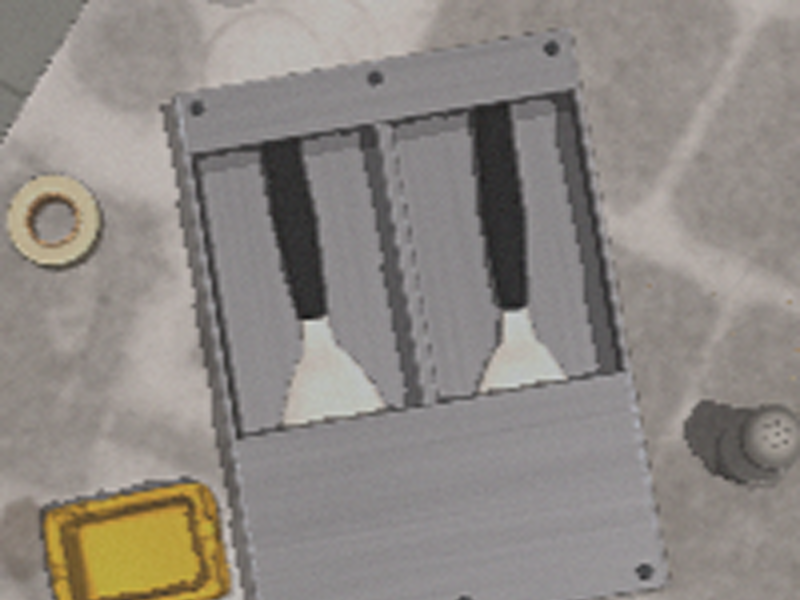

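The close crop confirms it: the yellow dish sits beside the left bay. The left handle's visible part runs from crop (282,142) at the lip to (312,320) at the blade neck, and the hood edge runs from (238,437) to (622,372).

```bash
python3 - <<'E'
from h import *
i=cams.camera_info("top")
w=lambda u,v,z:onz(i,200+u/4,115+v/4,z)[:2]
l1,l2,h1,h2=[w(*p,.045) for p in((190,155),(572,92),(238,437),(622,372))]
yv=(l1-l2+h1-h2);yv/=np.linalg.norm(yv);xv=np.array([yv[1],-yv[0]])
lip=(l1+l2)/2;hood=(h1+h2)/2;xv2=(lip-hood)/np.linalg.norm(lip-hood)
print('yaws',np.arctan2(xv[1],xv[0]),np.arctan2(xv2[1],xv2[0]),np.linalg.norm(lip-hood),np.linalg.norm(l1-l2))
o=(lip+hood)/2-.05*xv2;print('box origin',o,'ctr of dish',onz(i,234,253,.04))
B=lambda p:((p-o)@xv2,(p-o)@np.array([-xv2[1],xv2[0]]))
a=w(282,146,.024);n=w(312,320,.02);d=(a-n)/np.linalg.norm(a-n)
print('spade yaw(heel dir)',np.arctan2(d[1],d[0]),'neck',n,B(n),'heel',n+.118*d,B(n+.118*d),'vis',a,B(a))
ob=robot.get_obs();print(R.from_quat(ob['tool_rot']).as_matrix().round(3))
c=cams.camera_info("wrist");print(np.round(c["pose"],3).tolist(),c["intrinsics"])
E
```

```text
yaws 0.17270038660626266 0.17961568569560496 0.15902050046627622 0.21463790500109142
box origin [0.58206431 0.01443857] ctr of dish [0.47141073 0.16985818 0.04      ]
spade yaw(heel dir) 0.17927695222230586 neck [0.60303831 0.07674445] (np.float64(0.03176760587062625), np.float64(0.0575564893495415)) heel [0.71914711 0.09778599] (np.float64(0.14976759910094473), np.float64(0.05751651880045658)) vis [0.70140623 0.09457094] (np.float64(0.13173775477211133), np.float64(0.05752262611248272))
[[-0.962  0.272 -0.001]
 [ 0.272  0.962 -0.002]
 [ 0.    -0.002 -1.   ]]
[[0.272, 0.921, 0.278, 0.092], [0.962, -0.26, -0.081, 0.623], [-0.002, 0.29, -0.957, 0.383], [0.0, 0.0, 0.0, 1.0]] [[371.64829954   0.         316.70470515]
 [  0.         371.64829954 239.47884448]
 [  0.           0.           1.        ]]
```

```bash
python3 -m crank '[[-3.4,-3.7,-0.4,0,0,0,0.2],[-3.4,-3.7,-0.4,0,0,0,0.43],[-3.4,-3.7,-0.4,0,0,0,0.43],[-3.4,-3.7,-0.4,0,0,0,0.43],[-3.4,-3.7,-0.4,0,0,0,0.43]]' 30; python3 -m crank '[[-3.4,-3.7,-0.4,0,0,0,0.43],[-3.4,-3.7,-0.4,0,0,0,0.43],[-3.4,-3.7,-0.4,0,0,0,0.43],[-3.4,-3.7,-0.4,0,0,0,0.43],[-3.4,-3.7,-0.4,0,0,0,0.43]]'; python3 -m crank '[[0,0,0,0,0,-0.152,0.43],[0,0,0,0,0,-0.152,0.43],[0,0,0,0,0,-0.152,0.43],[0,0,0,0,0,0,0.43]]'
cat > st.py <<'E'
from h import *
import sys
# target TCP deltas in tool axes (cm) for world grasp target gx gy tipz
ob=robot.get_obs();M=R.from_quat(ob['tool_rot']).as_matrix();p=ob['position']
print('p',p.round(4),'tip',(p+.07*M[:,2]).round(4),'yaw of y',np.arctan2(M[1,1],M[0,1]).round(4),'M',M.round(3).tolist(),'F',ob['ft_force'].round(1),ob['grip_width'].round(4),ob['time'])
if len(sys.argv)>3:
    t=np.array([float(x) for x in sys.argv[1:4]]); print('delta tip->target tool cm',(M.T@(t-(p+.07*M[:,2]))*100).round(2))
E
python3 st.py .662 .0874 .20
```

```text
time: 0.72
position: [0.2837, 0.3755, 0.3121]
tool_rot: [0.137, 0.991, -0.0, -0.0]
ft_force: [1.1, 0.2, 0.5]
grip_width: 0.0512
grip_force: 0.0
time: 1.35
position: [0.3969, 0.1512, 0.3323]
tool_rot: [0.138, 0.99, 0.0, -0.0]
ft_force: [0.8, 0.4, -0.3]
grip_width: 0.0497
grip_force: 0.0
time: 1.85
position: [0.3963, 0.1526, 0.332]
tool_rot: [-0.089, 0.996, 0.0, -0.0]
ft_force: [0.3, 0.4, 0.1]
grip_width: 0.0495
grip_force: 0.0Traceback (most recent call last):
  File "st.py", line 5, in <module>
    print('p',p.round(4),'tip',(p+.07*M[:,2]).round(4),'yaw of y',np.arctan2(M[1,1],M[0,1]).round(4),'M',M.round(3).tolist(),'F',ob['ft_force'].round(1),ob['grip_width'].round(4),ob['time'])
                                                                                                                                                         ^^^^^^^^^^^^^^^^^^^^^^
AttributeError: 'float' object has no attribute 'round'
```

```bash
sed -i "s/ob\['grip_width'\].round(4)/ob['grip_width']/" st.py; python3 st.py .662 .0874 .20
```

```text
p [0.3963 0.1526 0.332 ] tip [0.3963 0.1526 0.262 ] yaw of y 1.749 M [[-0.984, -0.177, -0.001], [-0.177, 0.984, -0.0], [0.001, 0.0, -1.0]] F [0.3 0.4 0.1] 0.04954635054429092 1.85
delta tip->target tool cm [-25.   -11.13   6.19]
```

Move over the handle, stop high, and look closer with the wrist camera.

```bash
python3 -m crank '[[-5,-2.2,1.2,0,0,0,0.43],[-5,-2.2,1.2,0,0,0,0.43],[-5,-2.2,1.2,0,0,0,0.43],[-5,-2.2,1.2,0,0,0,0.43],[-5,-2.2,1.2,0,0,0,0.43]]' >/dev/null; python3 -m crank '[[0,0,3,0,0,0,0.43],[0,0,3,0,0,0,0.43],[0,0,0,0,0,0,0.43]]'; python3 st.py .662 .0874 .10; python3 - <<'E'
from h import *
i,im=snap("wrist","w1.png");np.save('w1.npy',i["pose"])
E
```

```text
time: 2.85
position: [0.6603, 0.0894, 0.209]
tool_rot: [-0.089, 0.996, 0.0, -0.004]
ft_force: [-0.2, 0.3, 0.3]
grip_width: 0.0493
grip_force: 0.0
p [0.6603 0.0894 0.209 ] tip [0.6598 0.0895 0.139 ] yaw of y 1.7489 M [[-0.984, -0.177, -0.008], [-0.177, 0.984, 0.0], [0.007, 0.002, -1.0]] F [-0.2  0.3  0.3] 0.04926212675252805 2.85
delta tip->target tool cm [-0.21 -0.25  3.89]
```

View pics/w1.png

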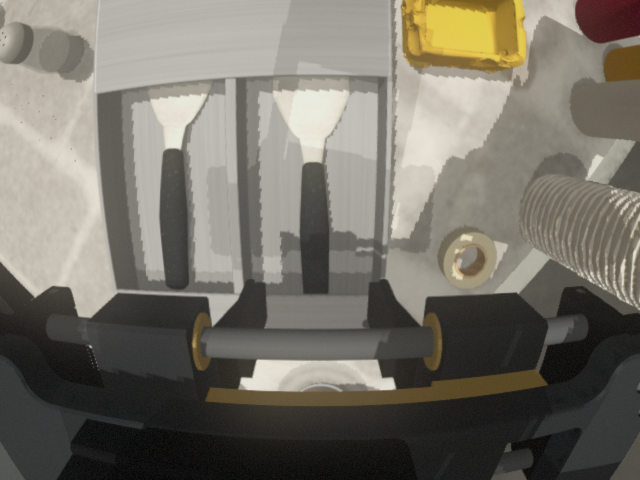

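The wrist view shows the wanted spade in the centre, with its neck at (313,162), handle running to the lip at (315,293) and hood edge at row ~78. The yellow dish is on the same side, at (465,35).

```bash
python3 - <<'E'
from h import *
i=cams.camera_info("wrist");w=lambda u,v,z:onz(i,u,v,z,True)[:2]
o=np.array([.58206,.01444]);a=.176;x=np.array([np.cos(a),np.sin(a)]);y=np.array([-x[1],x[0]])
for n,p in dict(neck=(313,162,.022),mid=(313,230,.026),lipend=(315,290,.026),neckL=(301,175,.024),neckR=(325,175,.024),hoodL=(250,77,.045),hoodR=(386,77,.045),wallL=(392,150,.045),lip=(330,293,.045)).items():
    q=w(*p);print(n,q.round(4),((q-o)@x).round(4),((q-o)@y).round(4))
E
```

```text
neck [0.6058 0.0769] 0.0343 0.0573
mid [0.657  0.0861] 0.0863 0.0574
lipend [0.7066 0.0965] 0.137 0.059
neckL [0.6169 0.0697] 0.044 0.0483
neckR [0.6137 0.0875] 0.0439 0.0664
hoodL [0.552  0.0234] -0.028 0.0141
hoodR [0.5353 0.1153] -0.0284 0.1075
wallL [0.585  0.1293] 0.023 0.1126
lip [0.6986 0.1068] 0.1309 0.0705
```

```bash
python3 -m crank '[[-0.2,-0.25,4,0,0,0,0.43],[0,0,4,0,0,0,0.43],[0,0,0,0,0,0,0.43]]'>/dev/null;  python3 st.py .662 .0874 .010
```

```text
p [0.6632 0.0874 0.1308] tip [0.6629 0.0874 0.0608] yaw of y 1.7503 M [[-0.984, -0.179, -0.005], [-0.179, 0.984, 0.0], [0.005, 0.001, -1.0]] F [-0.3  0.5 -0.1] 0.04932686636188472 3.275
delta tip->target tool cm [0.06 0.01 5.08]
```

```bash
python3 -m crank '[[0,0,2.5,0,0,0,0.43],[0,0,2.4,0,0,0,0.43],[0,0,0,0,0,0,0.43]]';  python3 st.py .662 .0874 .010
```

```text
time: 3.65
position: [0.665, 0.0874, 0.0843]
tool_rot: [-0.09, 0.996, -0.0, 0.0]
ft_force: [-0.0, -0.0, 0.9]
grip_width: 0.0495
grip_force: 0.0
p [0.665  0.0874 0.0843] tip [0.665  0.0874 0.0143] yaw of y 1.7508 M [[-0.984, -0.179, 0.0], [-0.179, 0.984, -0.0], [-0.0, -0.0, -1.0]] F [-0.  -0.   0.9] 0.049498304502641643 3.65
delta tip->target tool cm [0.29 0.05 0.43]
```

```bash
python3 -m crank '[[0.2,0,0.2,0,0,0,0.43],[0,0,0,0,0,0,0.9],[0,0,0,0,0,0,0.9],[0,0,0,0,0,0,0.9],[0,0,0,0,0,0,0.9]]' 40;  python3 st.py .662 .0874 .010
```

```text
time: 4.28
position: [0.6628, 0.0869, 0.0816]
tool_rot: [-0.09, 0.996, 0.0, 0.0]
ft_force: [-0.2, 0.1, 2.7]
grip_width: 0.0224
grip_force: 40.0
p [0.6628 0.0869 0.0816] tip [0.6629 0.0869 0.0116] yaw of y 1.7509 M [[-0.984, -0.179, 0.0], [-0.179, 0.984, 0.0], [-0.0, -0.0, -1.0]] F [-0.2  0.1  2.7] 0.02242227557861368 4.275
delta tip->target tool cm [0.08 0.06 0.16]
```

Gripped at 22 mm. Now lift slightly and slide back under the hood by 3.5 cm.

```bash
python3 -m crank '[[0,0,-0.3,0,0,0,0.9],[1.2,0,0,0,0,0,0.9],[1.2,0,0,0,0,0,0.9],[1.1,0,0,0,0,0,0.9],[0,0,0,0,0,0,0.9]]';  python3 st.py; python3 - <<'E'
from h import *
i,im=snap("top","t2.png");cv2.imwrite('pics/t2c.png',cv2.resize(im[115:285,200:400,::-1],None,fx=3,fy=3))
i,im=snap("wrist","w2.png")
E
```

```text
time: 4.9
position: [0.6267, 0.0805, 0.0841]
tool_rot: [-0.09, 0.996, 0.0, -0.001]
ft_force: [0.3, -0.6, -0.8]
grip_width: 0.0228
grip_force: 40.0
p [0.6267 0.0805 0.0841] tip [0.6265 0.0805 0.0141] yaw of y 1.7508 M [[-0.984, -0.179, -0.002], [-0.179, 0.984, 0.0], [0.002, 0.001, -1.0]] F [ 0.3 -0.6 -0.8] 0.022810197408187682 4.9
```

View pics/w2.png

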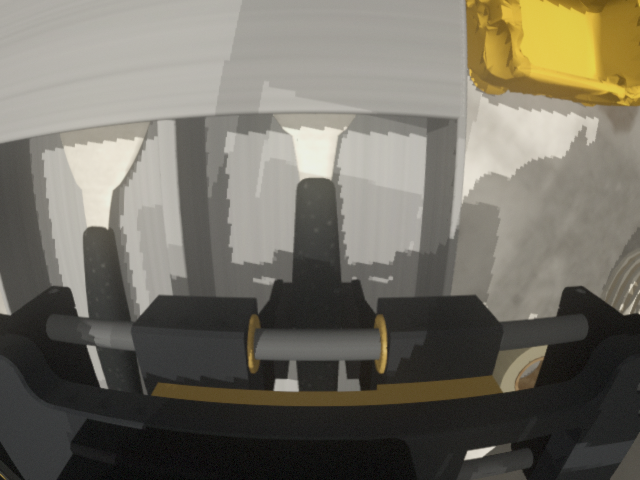

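The wrist view shows the handle centred between the pads. The neck at (315,180) is now near the hood edge at row ~115, so the slide worked. Next, tilt handle-up about the blade tip by ~0.195 rad.

```bash
python3 -m crank '[[0.26,0,-0.57,0,-0.0325,0,0.9],[0.26,0,-0.57,0,-0.0325,0,0.9],[0.26,0,-0.57,0,-0.0325,0,0.9],[0,0,0,0,0,0,0.9]]' 50;  python3 st.py; python3 -m crank '[[0.26,0,-0.57,0,-0.0325,0,0.9],[0.26,0,-0.57,0,-0.0325,0,0.9],[0.26,0,-0.57,0,-0.0325,0,0.9],[0,0,0,0,0,0,0.9],[0,0,0,0,0,0,0.9]]';  python3 st.py;python3 - <<'E'
from h import *
i,im=snap("scene","s3.png");cv2.imwrite('pics/s3c.png',cv2.resize(im[130:330,220:470,::-1],None,fx=3,fy=3))
E
```

```text
time: 5.5
position: [0.6202, 0.0791, 0.1015]
tool_rot: [-0.09, 0.995, 0.004, 0.049]
ft_force: [-0.2, -0.6, -1.1]
grip_width: 0.0222
grip_force: 50.0
p [0.6202 0.0791 0.1015] tip [0.6269 0.0803 0.0318] yaw of y 1.7508 M [[-0.979, -0.179, 0.096], [-0.178, 0.984, 0.017], [-0.098, -0.0, -0.995]] F [-0.2 -0.6 -1.1] 0.022186824256437997 5.5
time: 6.12
position: [0.6109, 0.0773, 0.1169]
tool_rot: [-0.09, 0.991, 0.009, 0.097]
ft_force: [1.0, 0.4, -0.8]
grip_width: 0.0224
grip_force: 50.0
p [0.6109 0.0773 0.1169] tip [0.6242 0.0798 0.0482] yaw of y 1.7511 M [[-0.965, -0.179, 0.191], [-0.176, 0.984, 0.035], [-0.194, -0.0, -0.981]] F [ 1.   0.4 -0.8] 0.022424330269895286 6.125
```

View pics/s3c.png

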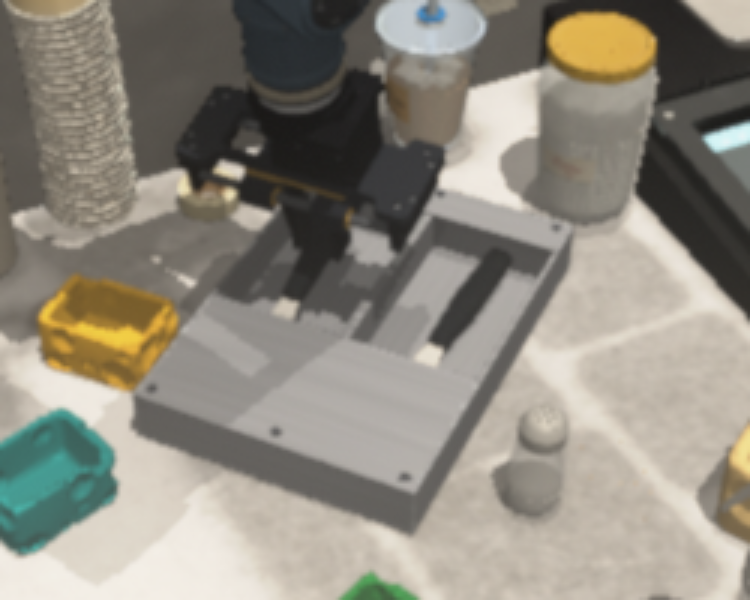

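The scene crop shows the spade tilted with its neck at (285,308), just off the hood edge, and forces are low. The other spade and the dish haven't moved. Now draw it out along its axis.

```bash
python3 -m crank '[[-1.2,0,-0.1,0,0,0,0.9],[-1.5,0,-0.1,0,0,0,0.9],[-1.8,0,0,0,0,0,0.9],[0,0,0,0,0,0,0.9]]';python3 -m crank '[[-2,0,0,0,0,0,0.9],[-2,0,0,0,0,0,0.9],[-2,0,0,0,0,0,0.9],[-1.5,0,0,0,0,0,0.9],[0,0,0,0,0,0,0.9]]';  python3 st.py
```

```text
time: 6.68
position: [0.6559, 0.0853, 0.1285]
tool_rot: [-0.09, 0.991, 0.008, 0.099]
ft_force: [0.0, 0.6, -1.4]
grip_width: 0.022
grip_force: 50.0
time: 7.3
position: [0.7261, 0.0984, 0.1422]
tool_rot: [-0.09, 0.991, 0.009, 0.097]
ft_force: [-1.3, -0.3, -1.7]
grip_width: 0.0222
grip_force: 50.0
p [0.7261 0.0984 0.1422] tip [0.7395 0.1009 0.0735] yaw of y 1.7512 M [[-0.965, -0.179, 0.191], [-0.176, 0.984, 0.035], [-0.194, -0.0, -0.981]] F [-1.3 -0.3 -1.7] 0.022245990127383222 7.3
```

```bash
python3 -m crank '[[-0.2,0,-1,0,0,0,0.9],[-0.4,0,-2,0,0,0,0.9],[-0.5,0,-2.5,0,0,0,0.9],[-0.5,0,-2.5,0,0,0,0.9],[-0.5,0,-2.5,0,0,0,0.9]]';python3 -m crank '[[-0.4,0,-2,0,0,0,0.9],[-0.2,0,-1,0,0,0,0.9],[0,0,0,0,0,0,0.9],[0,0,0,0,0,0,0.9],[0,0,0,0,0,0,0.9]]';  python3 st.py;python3 - <<'E'
from h import *
i,im=snap("scene","s4.png")
E
```

```text
time: 7.92
position: [0.7256, 0.0983, 0.252]
tool_rot: [-0.09, 0.991, 0.009, 0.098]
ft_force: [-0.6, -1.0, -1.4]
grip_width: 0.0224
grip_force: 50.0
time: 8.55
position: [0.7254, 0.0984, 0.2786]
tool_rot: [-0.09, 0.991, 0.009, 0.096]
ft_force: [-1.0, 0.5, -1.1]
grip_width: 0.0225
grip_force: 50.0
p [0.7254 0.0984 0.2786] tip [0.7386 0.1009 0.2099] yaw of y 1.751 M [[-0.966, -0.179, 0.188], [-0.176, 0.984, 0.035], [-0.191, 0.0, -0.981]] F [-1.   0.5 -1.1] 0.02251610090462855 8.55
```

View pics/s4.png

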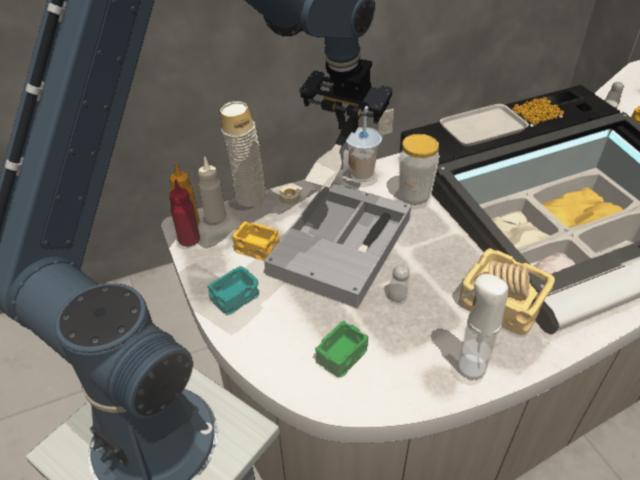

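The spade hangs in the gripper with its blade at (325,170), well above the box. The left bay is empty, the right spade is still at (375,230), and everything else is in place.

```bash
python3 -c "
from rig import ticket
print(ticket.hand_in())"
```

```text
the job is handed in; nothing more can be done
None
```

I drew the left spade (dish side) out handle first and handed the job in at about 8.6 s with it still held, its blade tip roughly 12 cm above the box top by calculation; the last picture showed nothing else moved.

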